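Show the labelled sample plate over the catch tray

ROBOT

A 6-joint arm with a two-finger parallel gripper is mounted at the origin on the work surface. World frame = base frame: x ahead of the robot, y to its left, z up, the work surface at z = 0. Lengths are in m, angles in rad, forces in N, time in s.
With the tool pointing down it reaches from about 0.225 to 0.875 m from the base axis. Payload 3.4 kg.
Tool frame: the origin (TCP) lies at the very end of the fingers, on their centre line; the grasp point (between the pads) lies 19 mm behind it; z points along the fingers, y is the line along which they close (so a half turn about z gives the same grasp; the last joint's range is limited). The gripper opens to 85 mm and grips with 20 to 120 N. Pads are 22 mm wide; open, the fingers measure 114 mm over their backs; the gripper's body (76 mm by 85 mm) begins 54 mm behind the grasp point. The pads swing forward as they close: fully open they stand 13 mm farther back than shut.
Start: joints at [-1.374, 0.276, 1.505, -0, 1.361, -0.121], TCP at [0.18, -0.546, 0.231] pointing down, gripper open.
Joint ranges: [-2.89, 2.89], [-0.75, 2.08], [0.22, 2.7], [-1.18, 4.32], [0.11, 2.71], [-2.7, 2.7]. Speed limits (rad/s): [2.57, 2.57, 3.14, 3.14, 3.14, 3.14].

INTERFACE

Orientations are given as a unit quaternion [w, x, y, z].
In Python, from rig import manip gives the robot as it stands. The module is installed in compiled form; this text tells all that it offers.
- The arm moves only by the tool play_rows, never from a script. Its argument "motion" is a list of rows, each a list of 5 numbers: the shift along the tool's x, y, z in units of 40 mm (1.0 is 40 mm), then the turn about the tool's z in units of 10 degrees (1.0 is 10 degrees), then the finger opening in mm, from 0 to 85.4. A call has 1 to 5 rows; each row is the pose to reach, as a shift and turn from the pose commanded when the call began, along the tool's axes at that moment; what a row does not reach only later rows make up. A row lasts 1/8 s, in which the tool goes at most 62.5 mm and 10.7 degrees, less where a joint would pass 70% of its speed; a pose out of reach is approached as far as the arm can. A call with a gripper value outside its range is refused whole. The fingers move at their own pace and stop on an object; "newtons" is the grip in N (left out, the last holds). Time passes only in rows, so rows that repeat a pose let the fingers close. It gives the time, the measured TCP pose, the force, the opening and the grip force at its end, in the units of the state.
- manip.get_state(): the state, without advancing time (a new reading comes with each control period).
- manip.get_image(name): name is "scene" or "top" or "wrist"; returns a dict with "img" (400x640x3 uint8, red, green, blue), "range_z" (400x640 float32, m along the optical axis (not along the pixel's ray), 0 where there is no reading), "fx", "fy", "cx", "cy" (pixels), "R" (3x3) and "t" (3): a world point X has camera coordinates R X + t. Camera axes: x right, y down, z forward; pixel columns grow to the right and rows downward; lengths in m; the calibration is good to about 2 mm. A picture is of the moment at which its call begins.
- manip.sign_off(): hands the job in; it is judged then, once.
The state is a dict: "clock": time; "qpos": joint angles; "qd": joint speeds; "effort": joint torques, N m; "position": TCP position; "ee_rot": TCP orientation; "contact_force": force on the tool from outside, world axes, zero at the start; "moment": the same for the moment, N m; "width": finger opening in m; "gripper_force": force on a finger pad.
Only numpy, scipy, OpenCV 4.12 (cv2) and the standard library are available. Lean on these libraries where they do the work, as an engineer would, in place of code of your own. Each camera call takes 0.05 s, during which the arm holds its last target. There are 200 camera calls.

TASK

Two dark steel plates stand on edge in slotted wooden blocks; the one with a small notch in a top corner is a finish sample, and its notched end is frosted on one face to carry the label. Draw that plate out of its slot by its bare part, without the fingers touching the frosted end, and present it label up: hold the frosted end over the middle of the catch tray, about a hand's breadth (8 to 17 cm) above the bench, with the plate leaned back at least half way from upright to flat so that the frosted face looks upward. Finish while holding it still like that, do not put it down, and leave the other plate, the bangle, the hammer and the pot alone.

Things in the scene. Friction and masses are not known exactly. Their poses are not given: they have to be found in the camera images.
- plate: Sample plate: dark bare steel, 100 long x 8 thick x 44 mm high, 240 g or so, standing on a long edge in a block's slot. Origin: middle of its underside. x: along it to the notched, frosted end; y: square out of the label (frosted) face; z: up across its 44 mm height. Bare part to grip: x = -50 to +20 mm. Its underside stands 12 mm, its top edge 56 mm above the bench.
- frosted_end: The notched end of the plate (rigidly part of it), plate x = +20 to +50 mm; not to be touched by the fingers. Notch: the top corner cut away, 14 mm along x, 12 mm down. Whitish with grey lines on the label face only. Looking at that face, notch uppermost, the notch is at the left. Origin on the underside at plate x = +35 mm; axes as the plate's.
- label (a point): Middle of the frosted patch, on the label face: at x = +33, y = +4, z = +20 mm in the plate's frame.
- rack_a: Wooden block, fixed to the bench, that holds the sample plate: 70 long (x, along the slot) x 60 wide x 28 mm high; slot open at top and both ends, 10 mm wide, 16 mm deep, so 28 mm of the plate shows above the block. It may stand at any yaw, left or right of the tray. Origin: middle of its underside.
- blank: The other plate: same size and metal, standing in the same way in a second, equal block, but without notch or frosting. Leave it alone. Origin: middle of its underside.
- tray: Catch tray: shallow open steel tray fixed on the bench, 110 (x) x 120 (y) mm, 16 mm high, walls 4 mm. Origin: middle of its underside.
- tray_middle (a point): Middle of the tray's inner floor, 4 mm above the bench.
- bangle: Bystander: beaded silver bangle lying flat, 66 mm across, 20 mm high. Origin: middle of its underside.
- hammer: Bystander: hammer with wooden handle, 240 mm long, lying beyond the tray. Origin: on the bench under its middle.
- pot: Bystander: small closed steel pot, 50 mm across, 45 mm high. Origin: middle of its underside.

How it is judged:
On the way:
1. the sample plate is held by the fingers, clear above its block (height (world z) of plate above 0.035 m and contact force between the fingers and plate above 0.5 N), for 0.1 s.
At the end, for the whole second after the job is handed in: The fingers still hold the sample plate, at rest and off the tray; its label face looks upward (its normal within 55 degrees of straight up), the middle of the frosted patch is within 45 mm sideways of the tray's middle and 60 to 200 mm above the bench (contact force between the fingers and plate above 0.5 N and angle between plate's own y axis and vertical below 0.96 rad and horizontal distance between label and tray_middle below 0.045 m and height (world z) of label between 0.06 and 0.2 m and contact force between plate and tray below 0.1 N and linear speed of plate below 0.03 m/s and angular speed of plate below 0.3 rad/s); the arm keeps its last pose, push and grip.
It fails at once if the fingers touch the frosted end (contact force between the fingers and frosted_end above 0.5 N).
It fails at once if the other plate is disturbed (distance of blank from where it was at the start of the episode above 0.02 m).
It fails at once if a bystander is disturbed (distance of any of bangle, hammer, pot from where it was at the start of the episode above 0.03 m).
It also fails if it takes over 38 s, if anything falls off the work surface, if the arm or the gripper's body presses on something with over 40 N, if the wrist force passes 120 N, or if a joint passes its speed limit or range.

## Working session

There is one attempt and no reset: what is moved stays moved. The work goes in short steps, Python scripts to look and compute and a tool call to move; the robot and the scene stay as the last step left them, time stands still between calls to the robot, and variables do not carry over. Pictures are saved under pics/ and viewed, at most 13 in all, crops included, and the job is handed in when it is done.

Besides the shell and the picture viewer there is one more tool, called after "Emit:" in YAML: its name, and indented under it one key for each argument. play_rows: Moves the arm, as the interface text tells. Its arguments: {"type":"object","properties":{"motion":{"type":"array","items":{"type":"array","items":{"type":"number"}}},"newtons":{"type":"number"}},"required":["motion"]}

```bash
mkdir -p pics; cat > h.py <<'E'
import numpy as np, cv2
from rig import manip
def snap(name,fn=None):
    d=manip.get_image(name)
    if fn: cv2.imwrite('pics/'+fn,d['img'][:,:,::-1])
    return d
def ray(d,u,v):
    R=np.array(d['R']);t=np.array(d['t'])
    return -R.T@t, R.T@np.array([(u-d['cx'])/d['fx'],(v-d['cy'])/d['fy'],1.])
def onz(d,u,v,z):
    o,r=ray(d,u,v); return o+r*(z-o[2])/r[2]
def depthpt(d,u,v):
    o,r=ray(d,u,v); return o+r*d['range_z'][int(v),int(u)]
E
python3 - <<'E'
from h import *
import pickle
a=snap('top','top0.png');b=snap('scene','scene0.png')
pickle.dump((a,b),open('d0.pkl','wb'))
for d in(a,b): print(d['fx'],-np.array(d['R']).T@np.array(d['t']))
s=manip.get_state();print(s['clock'],s['position'],s['ee_rot'],s['width'])
E
```

```text
489.76906405593064 [0.48762182 0.00198754 1.17597468]
512.9043975686981 [1.59047547 0.24770979 0.73305272]
0.1 [ 0.17957599 -0.54570533  0.23052499] [-8.46694740e-04  9.87400566e-01  1.58238441e-01 -4.23336153e-05] 0.08516149680301976
```

View pics/top0.png

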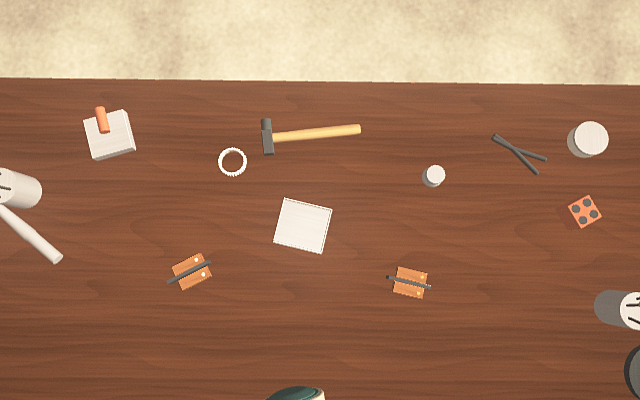

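View pics/scene0.png

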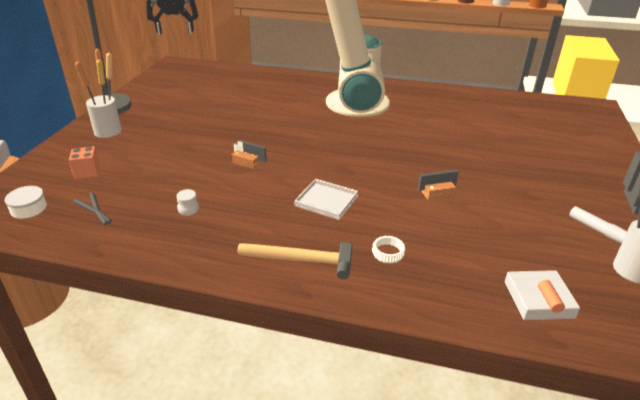

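The top view (up = +x, left = +y) shows the tray at (303,226), plates at (189,271) and (409,283), and the pot at (433,175). In the scene view the plate at (249,152) has a whitish left end facing the camera. I'll measure it and zoom in.

```bash
python3 - <<'E'
from h import *
import pickle
a,b=pickle.load(open('d0.pkl','rb'))
A=a['img'][262:304,375:445,::-1];B=b['img'][130:180,215:285,::-1]
cv2.imwrite('pics/z0.png',np.hstack([cv2.resize(A,(390,300),interpolation=cv2.INTER_CUBIC),cv2.resize(B,(390,300),interpolation=cv2.INTER_CUBIC)]))
def mk(img,box,f):
    m=np.zeros(img.shape[:2],np.uint8);x0,x1,y0,y1=box
    m[y0:y1,x0:x1]=f(img[y0:y1,x0:x1].astype(int));return m
dark=lambda s:((s.max(2)-s.min(2)<25)&(s.max(2)<110)).astype(np.uint8)
wood=lambda s:((s[...,0]>150)&(s[...,0]-s[...,2]>60)).astype(np.uint8)
white=lambda s:((s.min(2)>130)).astype(np.uint8)
def rect(n,m,z):
    c=max(cv2.findContours(m,0,1)[0],key=cv2.contourArea);r=cv2.minAreaRect(c);p=np.array([onz(a,u,v,z)[:2] for u,v in cv2.boxPoints(r)])
    print(n,np.round(r[0],1),'ctr',p.mean(0).round(4));print((p[[1,2]]-p[[0,1]]).round(4).tolist(),np.linalg.norm(p[[1,2]]-p[[0,1]],axis=1).round(4))
rect('plateA',mk(a['img'],(375,445,262,304),dark),.056)
rect('plateB',mk(a['img'],(155,225,245,300),dark),.056)
rect('rack',mk(a['img'],(375,445,255,310),wood),.028)
rect('tray',mk(a['img'],(260,345,185,265),white),.016)
m=mk(a['img'],(375,445,262,304),dark);v,u=np.nonzero(m);P=np.array([depthpt(a,x,y) for x,y in zip(u,v)]);print('depth z',np.percentile(P[:,2],[10,50,75,90]).round(4))
E
```

```text
plateA [387. 277.] ctr [ 0.464  -0.1633]
[[0.0, -0.0045], [-0.0045, 0.0001]] [0.0045 0.0045]
plateB [190.  272.5] ctr [0.4706 0.2818]
[[0.0449, -0.0874], [-0.0036, -0.0019]] [0.0983 0.0041]
rack [407.9 289.5] ctr [ 0.4354 -0.2154]
[[0.0264, -0.0068], [-0.0162, -0.0705]] [0.0273 0.0724]
tray [302.3 225.4] ctr [0.583  0.0307]
[[0.1087, -0.0242], [-0.0276, -0.1175]] [0.1114 0.1207]
depth z [0.0269 0.0553 0.0578 0.0581]
```

View pics/z0.png

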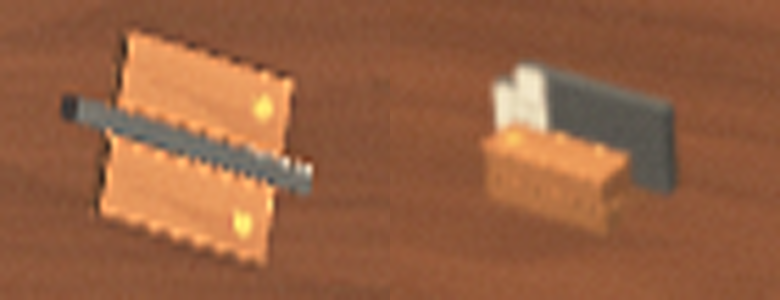

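Confirmed: the sample plate is the right one, with its frosted end toward −y and the label face toward +x. The next step is moving above it and measuring with the wrist camera.

```bash
cat >> h.py <<'E'
from scipy.spatial.transform import Rotation as Ro
def toolR():
    q=np.array(manip.get_state()['ee_rot']);return Ro.from_quat(q[[1,2,3,0]]).as_matrix()
def goal(xyz,ydir=None):
    """row for target TCP xyz, with tool y parallel (or anti) to ydir"""
    s=manip.get_state();R=toolR();sh=R.T@(np.array(xyz)-s['position'])/.04
    tn=0
    if ydir is not None:
        l=R.T@np.array([ydir[0],ydir[1],0]);tn=np.degrees(np.arctan2(-l[0],l[1]));tn=(tn+90)%180-90
    print('row',sh.round(3),'turn',round(tn/10,3),'q6',s['qpos'][5].round(3),'clock',s['clock'],'tool y',R[:,1].round(3))
E
python3 - <<'E'
from h import *
import pickle
a,b=pickle.load(open('d0.pkl','rb'))
p=onz(a,387,277,.056);q=onz(a,431,287.9,.056);print(p,q,(p+q)/2,q-p)
goal([.40,-.2,.25],(.975,-.224))
E
```

```text
[ 0.46399561 -0.16325792  0.056     ] [ 0.44046193 -0.26237411  0.056     ] [ 0.45222877 -0.21281602  0.056     ] [-0.02353368 -0.0991162   0.        ]
row [ 7.935 -6.489 -0.474] turn -5.885 q6 -0.121 clock 0.1 tool y [ 0.312 -0.95  -0.002]
```

Emit:
play_rows:
  motion:
    - [1.6,-1.3,-0.1,-1,85]
    - [3.2,-2.6,-0.2,-2,85]
    - [4.8,-3.9,-0.3,-3,85]
    - [6.4,-5.2,-0.4,-4,85]
    - [7.9,-6.5,-0.5,-5,85]

```text
clock: 0.72
position: [0.3481, -0.2812, 0.2464]
ee_rot: [0.0, 0.827, 0.563, 0.0]
contact_force: [1.0, -0.0, -0.4]
width: 0.0852
gripper_force: 0.0
```

```bash
python3 - <<'E'
from h import *
import pickle
d=snap('wrist','w0.png');pickle.dump(d,open('w0.pkl','wb'))
print(d['fx'],-np.array(d['R']).T@np.array(d['t']))
goal([.40,-.2,.25],(.973,-.231))
E
```

```text
277.32632576579044 [ 0.37776285 -0.2089607   0.38760014]
row [ 2.154  0.476 -0.06 ] turn -0.761 q6 -0.461 clock 0.775 tool y [ 0.934 -0.358  0.001]
```

View pics/w0.png

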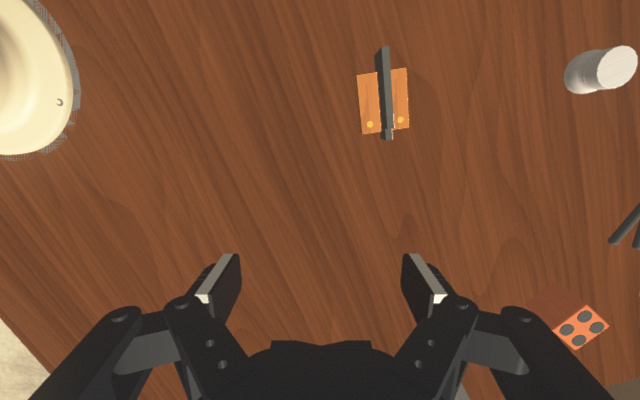

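Emit:
play_rows:
  motion:
    - [0.3,1.05,0.6,-0.4,85]
    - [0.6,2.1,1.2,-0.75,85]
    - [0.6,2.1,1.2,-0.75,85]

```text
clock: 1.15
position: [0.4356, -0.2913, 0.1959]
ee_rot: [-0.002, 0.789, 0.614, -0.0]
contact_force: [-1.6, 0.5, -0.7]
width: 0.085
gripper_force: 0.0
```

```bash
python3 - <<'E'
from h import *
import pickle
d=snap('wrist','w1.png');pickle.dump(d,open('w1.pkl','wb'))
print(-np.array(d['R']).T@np.array(d['t']))
goal([.44,-.29,.2],(.973,-.231))
E
```

```text
[ 0.45637735 -0.21652028  0.33724155]
row [ 0.069  0.128 -0.078] turn -0.089 q6 -0.475 clock 1.2 tool y [ 0.969 -0.246 -0.004]
```

View pics/w1.png

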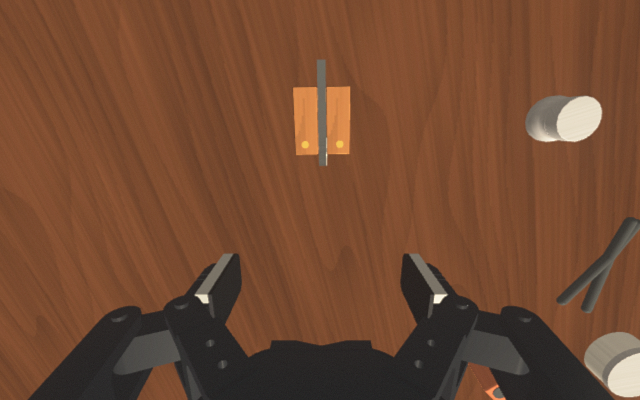

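The wrist view shows the plate's top edge running from (321,60) to the notched end at (322,165), with the block around it. I'll compute positions from this view and the previous one.

```bash
cat > m.py <<'E'
from h import *
import pickle
w0=pickle.load(open('w0.pkl','rb'));w1=pickle.load(open('w1.pkl','rb'))
def ends(d,box):
    x0,x1,y0,y1=box;s=d['img'][y0:y1,x0:x1].astype(int)
    w=((s[...,0]>150)&(s[...,0]-s[...,2]>60)).astype(np.uint8)
    k=((s.max(2)-s.min(2)<28)&(s.max(2)>55)).astype(np.uint8)
    k=cv2.morphologyEx(k,cv2.MORPH_OPEN,np.ones((3,3),np.uint8))
    c=max(cv2.findContours(k,0,1)[0],key=cv2.contourArea);r=cv2.minAreaRect(c);bp=cv2.boxPoints(r)
    o=bp[np.argsort(bp[:,1])];pe=np.array([o[:2].mean(0),o[2:].mean(0)])+[x0,y0]
    ws=cv2.boxPoints(cv2.minAreaRect(np.argwhere(cv2.morphologyEx(w,cv2.MORPH_OPEN,np.ones((3,3),np.uint8)))[:,::-1].astype(np.float32)))+[x0,y0]
    return pe,r,ws
P=[]
for d,box in((w0,(340,430,35,150)),(w1,(280,365,45,180))):
    pe,r,ws=ends(d,box);P.append(pe)
    A,B=[onz(d,*p,.056) for p in pe];print('ends px',pe.round(1).tolist(),np.round(r[1],1),'->',A.round(4),B.round(4),'len',np.linalg.norm(A-B).round(4),'dir',((B-A)/np.linalg.norm(B-A)).round(4))
    W=np.array([onz(d,*p,.028) for p in ws]);print('rack ctr',W.mean(0).round(4),np.linalg.norm(W[1]-W[0]).round(4),np.linalg.norm(W[2]-W[1]).round(4))
    print('depth pt mid',depthpt(d,*pe.mean(0)).round(4))
# triangulate far end
o0,r0=ray(w0,*P[0][0]);o1,r1=ray(w1,*P[1][0])
l=np.linalg.lstsq(np.c_[r0,-r1],o1-o0,rcond=None)[0];print('tri',(o0+l[0]*r0).round(4),(o1+l[1]*r1).round(4))
E
python3 m.py
```

```text
ends px [[380.9, 46.3], [386.8, 139.2]] [93.1 14.4] -> [ 0.4633 -0.1661  0.056 ] [ 0.4402 -0.2608  0.056 ] len 0.0975 dir [-0.2367 -0.9716  0.    ]
rack ctr [ 0.4555 -0.2212  0.028 ] 0.0594 0.0721
depth pt mid [ 0.4538 -0.2113  0.0492]
ends px [[320.2, 59.9], [322.7, 164.1]] [104.2   7.5] -> [ 0.4671 -0.1678  0.056 ] [ 0.4462 -0.261   0.056 ] len 0.0955 dir [-0.2195 -0.9756  0.    ]
rack ctr [ 0.4553 -0.2211  0.028 ] 0.0588 0.0697
depth pt mid [ 0.4572 -0.2119  0.0544]
tri [ 0.468  -0.1638  0.0377] [ 0.4678 -0.1646  0.0376]
```

```bash
python3 - <<'E'
from h import *
goal([.4592,-.2023,.034],(.974,-.226))
E
```

```text
row [2.307 0.069 4.075] turn -0.118 q6 -0.475 clock 1.2 tool y [ 0.969 -0.246 -0.004]
```

Emit:
play_rows:
  motion:
    - [1.2,0.05,0.6,-0.1,85]
    - [2.3,0.07,1.3,-0.1,85]
    - [2.3,0.07,2.2,-0.1,85]
    - [2.3,0.07,2.2,-0.1,85]

```text
clock: 1.7
position: [0.4571, -0.2023, 0.1092]
ee_rot: [-0.003, 0.784, 0.62, -0.001]
contact_force: [0.1, -0.6, 0.4]
width: 0.0849
gripper_force: 0.0
```

```bash
python3 - <<'E'
from h import *
d=snap('wrist','w2.png')
goal([.4592,-.2023,.034],(.974,-.226))
E
```

```text
row [0.034 0.009 1.918] turn -0.028 q6 -0.323 clock 1.75 tool y [ 0.973 -0.231 -0.002]
```

View pics/w2.png

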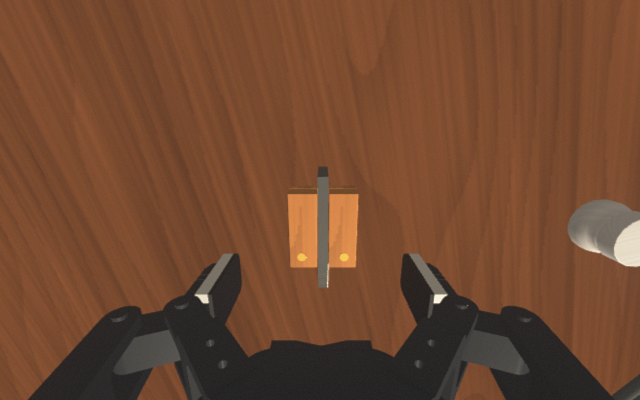

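The plate is centred between the fingers (column 323, midline 321). I'll descend and close.

Emit:
play_rows:
  motion:
    - [0.03,0,1,0,85]
    - [0.03,0,1.7,0,85]
    - [0.03,0,1.88,0,85]
    - [0.03,0,1.88,0,85]
  newtons: 70

```text
clock: 2.25
position: [0.4608, -0.2034, 0.0365]
ee_rot: [0.001, 0.785, 0.62, 0.0]
contact_force: [0.2, -0.3, -0.8]
width: 0.085
gripper_force: 0.0
```

Emit:
play_rows:
  motion:
    - [0,0,0,0,0]
    - [0,0,0,0,0]
    - [0,0,0,0,0]
    - [0,0,0,0,0]
    - [0,0,0,0,0]

```text
clock: 2.88
position: [0.4597, -0.2022, 0.0355]
ee_rot: [-0.0, 0.784, 0.621, -0.0]
contact_force: [-1.3, 1.0, 3.5]
width: 0.0064
gripper_force: 68.6
```

Emit:
play_rows:
  motion:
    - [0,0,-0.4,0,0]
    - [0,0,-1,0,0]
    - [0,0,-1.8,0,0]
    - [0,0,-1.8,0,0]

```text
clock: 3.38
position: [0.4616, -0.2032, 0.1088]
ee_rot: [0.002, 0.784, 0.621, 0.001]
contact_force: [0.1, -0.4, -3.3]
width: 0.0063
gripper_force: 68.6
```

```bash
python3 - <<'E'
from h import *
d=snap('wrist','w3.png')
s=manip.get_state();print(s['position'],s['width'],s['contact_force'])
goal([.40,.0,.09])
E
```

```text
[ 0.46033392 -0.2024164   0.10735314] 0.0066341302328523115 [-0.03830196  0.72599642 -3.4674886 ]
row [ 4.578 -2.632  0.428] turn 0.0 q6 -0.321 clock 3.425 tool y [ 0.973 -0.23   0.001]
```

View pics/w3.png

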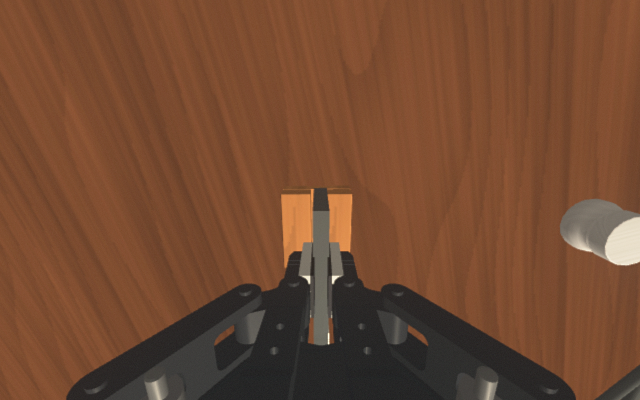

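The plate is held clear of its block. I'll carry it to free bench at about (0.40, 0).

Emit:
play_rows:
  motion:
    - [1.2,-0.65,0,0,0]
    - [2.4,-1.3,0,0,0]
    - [3.5,-2.0,0.2,0,0]
    - [4.6,-2.6,0.5,0,0]
    - [4.6,-2.6,0.8,0,0]

```text
clock: 4.05
position: [0.3974, 0.0037, 0.0733]
ee_rot: [-0.002, 0.783, 0.622, -0.002]
contact_force: [-0.3, 0.8, -3.1]
width: 0.0064
gripper_force: 68.6
```

Emit:
play_rows:
  motion:
    - [0,0,0.5,0,0]
    - [0,0,0.9,0,0]
    - [0,0,1.2,0,0]
    - [0,0,1.2,0,0]

```text
clock: 4.55
position: [0.4003, 0.0003, 0.026]
ee_rot: [-0.001, 0.784, 0.62, -0.001]
contact_force: [-0.7, 0.8, -2.3]
width: 0.0064
gripper_force: 68.6
```

Emit:
play_rows:
  motion:
    - [0,0,0.05,0,0]
    - [0,0,0.05,0,0]
    - [0,0,0.05,0,0]

```text
clock: 4.92
position: [0.4015, 0.0006, 0.0257]
ee_rot: [0.0, 0.784, 0.621, 0.0]
contact_force: [0.5, -0.3, -2.0]
width: 0.0065
gripper_force: 68.6
```

Emit:
play_rows:
  motion:
    - [0,0,0,0,85]
    - [0,0,0,0,85]
    - [0,0,0,0,85]
    - [0,0,0,0,85]
    - [0,0,0,0,85]

```text
clock: 5.55
position: [0.4012, 0.0007, 0.0253]
ee_rot: [0.0, 0.784, 0.621, -0.0]
contact_force: [-0.1, -0.2, -0.1]
width: 0.0852
gripper_force: 0.0
```

```bash
python3 - <<'E'
from h import *
d=snap('wrist');e=snap('scene');a=d['img'][150:400,120:520];b=e['img'][110:210,220:420]
cv2.imwrite('pics/w4.png',np.hstack([a,cv2.resize(b,(400,250))])[:,:,::-1])
E
```

```text
(no output)
```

View pics/w4.png

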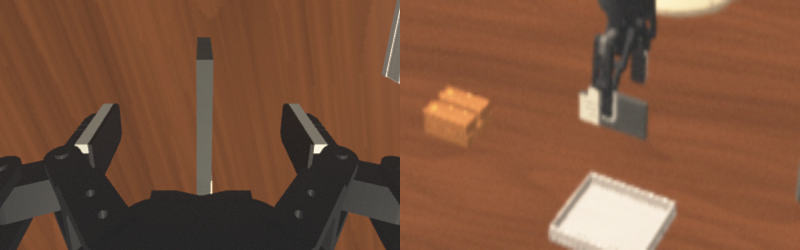

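The plate stands free on the bench between the open fingers, label toward the tray. I'll push it over backwards with the label-side finger, on the bare part.

Emit:
play_rows:
  motion:
    - [0,-0.4,0.1,0,85]
    - [0,-0.8,0.1,0,85]
    - [0,-0.95,0.1,0,85]
    - [0,-1.1,0.1,0,85]
    - [0,-1.25,0.1,0,85]

```text
clock: 6.28
position: [0.3526, 0.0122, 0.0215]
ee_rot: [0.0, 0.784, 0.621, 0.0]
contact_force: [-0.3, -0.6, -0.4]
width: 0.0852
gripper_force: 0.0
```

Emit:
play_rows:
  motion:
    - [0,-0.1,0,0,85]
    - [0,-0.2,0,0,85]
    - [0,-0.2,0,0,85]
    - [0,-0.2,0,0,85]

```text
clock: 6.78
position: [0.345, 0.0139, 0.0213]
ee_rot: [0.0, 0.784, 0.621, 0.0]
contact_force: [0.0, 0.6, -0.6]
width: 0.0849
gripper_force: 0.0
```

```bash
python3 - <<'E'
from h import *
d=snap('wrist');e=snap('scene');a=d['img'][150:400,120:520];b=e['img'][110:210,220:420]
cv2.imwrite('pics/w5.png',np.hstack([a,cv2.resize(b,(400,250))])[:,:,::-1])
E
```

```text
(no output)
```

View pics/w5.png

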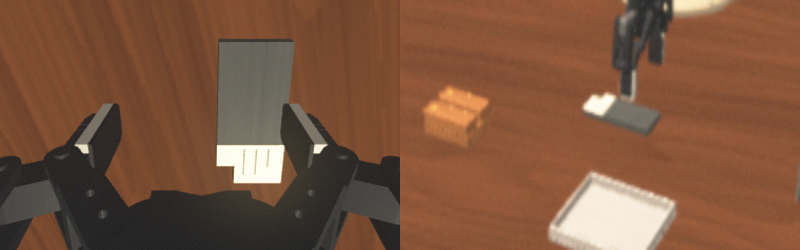

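It lies flat, label up. In the full wrist image its far corners are at about (338,190) and (413,190), the frost starts near row 295, and the notched end is at row 333. I'll locate it.

```bash
python3 - <<'E'
from h import *
d=snap('wrist')
c=[(338,190),(413,190),(337,295),(404,295),(354,332),(403,333)]
P=np.array([onz(d,*p,.008) for p in c]);print(P.round(4))
print('depth z',[depthpt(d,*p)[2].round(4) for p in((375,240),(375,270),(370,310))])
m=(P[0]+P[1])/2;f=(P[2]+P[3])/2;ax=(f-m)/np.linalg.norm(f-m);print('mid far',m,'axis',ax,'bare len',np.linalg.norm(f-m),'width',np.linalg.norm(P[0]-P[1]),np.linalg.norm(P[2]-P[3]))
n=np.array([-ax[1],ax[0]]) # plate normal dir horizontally
g=m+ax*.035
goal([g[0],g[1],.03],n)
E
```

```text
[[ 0.3646  0.0478  0.008 ]
 [ 0.4065  0.0379  0.008 ]
 [ 0.349  -0.0211  0.008 ]
 [ 0.3915 -0.0311  0.008 ]
 [ 0.354  -0.0526  0.008 ]
 [ 0.3865 -0.0611  0.008 ]]
depth z [np.float64(0.0074), np.float64(0.0055), np.float64(0.0069)]
mid far [0.38555371 0.04289144 0.008     ] axis [-2.16838082e-01 -9.76207584e-01 -1.96475554e-16] bare len 0.07063366157188847 width 0.043132404910195626 0.04365130153357721
row [ 0.063  0.832 -0.218] turn -0.077 q6 0.07 clock 6.925 tool y [ 0.973 -0.23   0.   ]
```

Emit:
play_rows:
  motion:
    - [0.03,0.4,-0.5,-0.08,85]
    - [0.06,0.83,-0.5,-0.08,85]
    - [0.06,0.83,-0.2,-0.08,60]
    - [0.06,0.83,-0.2,-0.08,60]
    - [0.06,0.83,-0.2,-0.08,60]

```text
clock: 7.55
position: [0.3774, 0.0087, 0.029]
ee_rot: [-0.0, 0.78, 0.626, -0.0]
contact_force: [-0.8, -0.4, -0.1]
width: 0.0596
gripper_force: 0.0
```

```bash
python3 - <<'E'
from h import *
d=snap('wrist','w6.png');s=manip.get_state();R=toolR();p=np.array(s['position'])
v,u=np.mgrid[150:330,150:480];Q=np.array([R.T@(depthpt(d,x,y)-p) for x,y in zip(u.ravel(),v.ravel())])
k=(abs(Q[:,0])<.025)&(abs(Q[:,1])<.07)&(Q[:,2]<.016)&(abs(Q[:,1])>.024)
for sg in(-1,1):
    q=Q[k&(Q[:,1]*sg>0)];print(sg,len(q),'tool z pct',np.percentile(q[:,2],[1,50,90,99]).round(4),'x range',np.percentile(q[:,0],[2,98]).round(4),'|y| min',np.percentile(abs(q[:,1]),2).round(4))
print(p,s['width'])
goal([p[0],p[1],.002])
E
```

```text
-1 5172 tool z pct [-0.0735 -0.0533 -0.0206 -0.0074] x range [-0.0063  0.0184] |y| min 0.0257
1 4973 tool z pct [-0.0737 -0.0527 -0.0203 -0.0075] x range [-0.0064  0.0185] |y| min 0.0255
[0.37754138 0.00869064 0.02915391] 0.059922193395792286
row [0.    0.    0.679] turn 0.0 q6 0.056 clock 7.6 tool y [ 0.976 -0.216 -0.   ]
```

View pics/w6.png

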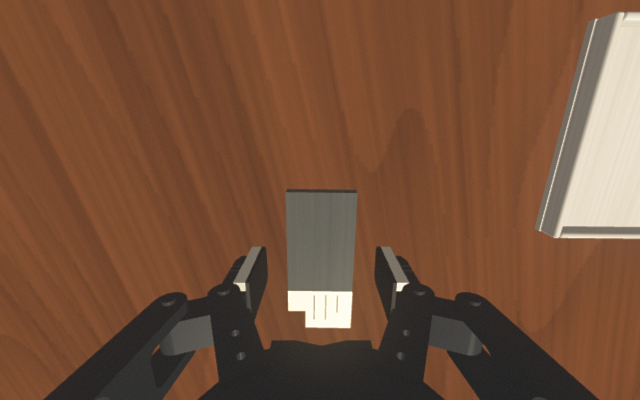

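Plate centred between the fingers (columns 287–356, fingers at 265 and 378), and the pads are well on the bare part. The tips stand about 7 mm behind the TCP at this opening, so I'll go down accordingly and grip.

Emit:
play_rows:
  motion:
    - [0,0,0.4,0,60]
    - [0,0,0.7,0,60]
    - [0,0,0.78,0,60]
    - [0,0,0.78,0,60]

```text
clock: 8.1
position: [0.3777, 0.0087, -0.0018]
ee_rot: [0.0, 0.78, 0.626, -0.0]
contact_force: [0.1, 0.1, 0.7]
width: 0.0599
gripper_force: 0.0
```

Emit:
play_rows:
  motion:
    - [0,0,0,0,40]
    - [0,0,0,0,35]
    - [0,0,0,0,30]
    - [0,0,0,0,30]
    - [0,0,0,0,30]
  newtons: 80

```text
clock: 8.72
position: [0.3778, 0.0087, -0.001]
ee_rot: [0.0, 0.78, 0.626, 0.0]
contact_force: [-1.7, 1.2, 7.9]
width: 0.0418
gripper_force: 80.0
```

Emit:
play_rows:
  motion:
    - [0,0,-0.4,0,30]
    - [0,0,-1.2,0,30]
    - [0,0,-2,0,30]
    - [0,0,-3,0,30]
    - [0,0,-3,0,30]

```text
clock: 9.35
position: [0.3798, 0.0084, 0.1205]
ee_rot: [0.003, 0.78, 0.626, 0.002]
contact_force: [-1.1, 0.8, -2.6]
width: 0.0411
gripper_force: 82.5
```

```bash
python3 - <<'E'
from h import *
s=manip.get_state();print(s['position'],s['width'],s['gripper_force'],s['contact_force'])
goal([.5934,.0776,.125])
E
```

```text
[0.37978997 0.00837641 0.12054069] 0.041103468197232616 82.51538872718811 [-1.08149399  0.75264112 -2.63663827]
row [ 2.844  4.84  -0.074] turn 0.0 q6 0.056 clock 9.35 tool y [ 0.976 -0.216  0.007]
```

Emit:
play_rows:
  motion:
    - [0.4,0.7,0,0,30]
    - [1.0,1.7,0,0,30]
    - [1.7,2.9,0,0,30]
    - [2.4,4.1,0,0,30]
    - [2.85,4.85,0,0,30]

```text
clock: 9.98
position: [0.5931, 0.0788, 0.1156]
ee_rot: [-0.001, 0.78, 0.626, -0.001]
contact_force: [0.1, -0.2, -2.6]
width: 0.0411
gripper_force: 82.5
```

Emit:
play_rows:
  motion:
    - [0,0,0,0,30]
    - [0,0,0,0,30]
    - [0,0,0,0,30]
    - [0,0,0,0,30]
    - [0,0,0,0,30]

```text
clock: 10.6
position: [0.5913, 0.0778, 0.1184]
ee_rot: [0.0, 0.78, 0.626, 0.0]
contact_force: [-0.1, -0.2, -3.0]
width: 0.0411
gripper_force: 82.5
```

```bash
python3 - <<'E'
from h import *
d=snap('wrist');e=snap('scene');a=d['img'][150:400,120:520];b=e['img'][110:235,250:450]
cv2.imwrite('pics/w7.png',np.hstack([a,cv2.resize(b,(400,250))])[:,:,::-1])
# label: bright patch points above .06 in scene depth
P=np.array([depthpt(e,x,y) for y in range(110,235) for x in range(250,450) if e['img'][y,x].min()>140])
q=P[(P[:,2]>.06)&(P[:,2]<.2)&(np.linalg.norm(P[:,:2]-[.583,.031],axis=1)<.08)];print(len(q),q.mean(0) if len(q) else '')
s=manip.get_state();print(s['clock'],s['position'],s['contact_force'],abs(s['qd']).max())
E
```

```text
143 [0.58978239 0.03276092 0.12837935]
10.7 [0.59150643 0.07791217 0.11839919] [ 0.00654464  0.26952682 -3.28266852] 0.003036188190092152
```

View pics/w7.png

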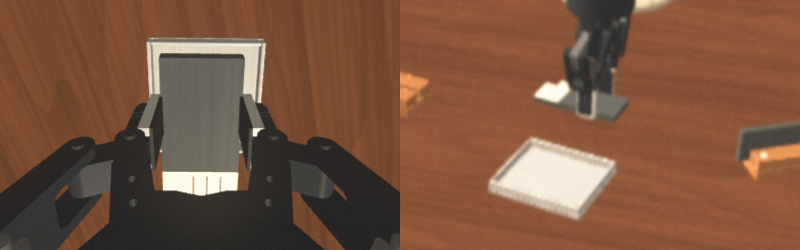

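The plate is held level, label up. The patch measures (0.590, 0.033, 0.128), within 10 mm of the tray's middle. The arm is still, so I'm handing in.

```bash
python3 -c "
from rig import manip
print(manip.sign_off())"
```

```text
the job is handed in; nothing more can be done
None
```

I handed the job in at about 10.7 s, with the sample plate held still and level, label up, and the frosted patch about 0.13 m above the bench and 10 mm from the tray's middle; because the moves cannot tilt the tool, I first set the plate on the bench, tipped it flat and re-gripped it by its bare edges, and the sign-off gave no verdict.

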